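# Set the leaf breaker three grades coarser

## Task

Set the leaf breaker (the grey-green machine with the steel hopper) three grades coarser; one full turn of its gap crank is one grade, and there is no counter. Swing the red forked latch down off the crank's tail as far as it goes, turn the crank by its black handle exactly three full turns anticlockwise as you face the sloping plate, then, with the handle pointing straight up the slope again as at the start, swing the latch back up fully home so that its fork holds the tail. Let go, and leave the tins, the scoop, the brush and the wooden case about it where they stand.

Things in the scene. Friction and masses are not known exactly. Their poses are not given: they have to be found in the camera images.
- mill: leaf breaker, fixed bench machine 250 mm deep, 170 wide, 390 high: grey-green casting, steel drawer front and hopper. Origin on the worktop, straight below the centre of its sloping plate; x points from its front to its back, y to its left as you face it, z up. The crank's axis n leans 30 degrees from vertical towards the front: n = (-0.5, 0, 0.866) here; up the slope is (0.866, 0, 0.5)
- crank (a joint): turn of the gap crank about n, rad: 0 at the start, handle straight up the slope (home); grows anticlockwise as you face the plate, 18.85 after three turns. Steel bar arm, top 28 mm above the casting; its round-ended tail, 18 mm wide, lies opposite the handle and ends at radius 44 mm. Stays where it is left; takes about 3 N at the handle. The latch, when home, blocks it
- crank_handle (a point): middle of the black crank handle, a round sleeve 25 mm in diameter and 99 mm long, axis parallel to n, its lower end 33 mm and this point 88 mm above the casting along n; it spins freely on its pin, so a gripper can hold it at one orientation all the way round
- crank_axis (a point): fixed point of the mill on the crank's axis, level (along n) with crank_handle, whose middle runs round it on a 50 mm circle across n. The casting's sloping surface lies 88 mm below it along n (180 mm above the worktop at the axis)
- latch (a joint): swing of the red forked latch about an axis parallel to n, rad: 0 = home against its stop, the two round-ended prongs straddling the crank's tail with 2.5 mm to spare each side; grows as its knob swings down the slope and to the right; 0.75 = fully open against its stop; above 0.62 the crank passes freely. Stays where it is left; takes about 1.2 N at the knob
- latch_knob (a point): middle of the gripping part of the latch's black knob, 54 mm above the casting: round, 20 to 22 mm in diameter from 12 mm below to 12 mm above this point, top 18 mm above it; axis parallel to n. The red plate that carries it ends 26 mm below this point. At home it is 78 mm straight down the slope from the crank's axis
- latch_pivot (a point): fixed point of the mill on the latch's axis, level (along n) with latch_knob; 42 mm down the slope and 62 mm to the right of the crank's axis. The knob runs round it at 72 mm, anticlockwise (as you face the plate) to open
- hopper_rim (a point): middle of the front edge of the hopper's mouth, 384 mm above the worktop and 23 mm behind the plate's centre, overhanging the crank; the hopper is 158 mm wide there and slopes back and down to the top of the casting, 227 mm up and 56 mm further back
- green_tin: bystander: dark green round tin, 57 mm across, 66 mm high; origin at the centre of its underside
- cream_tin: bystander: cream round tin, 62 mm across, 70 mm high; origin at the centre of its underside
- weight_box: bystander: brown wooden case, 72 x 115 x 42 mm; origin at the centre of its underside
- tin_scoop: bystander: metal scoop, 140 x 44 x 22 mm, lying; origin under its centre
- scrub_brush: bystander: grey scrubbing brush with a bow handle, 30 x 85 x 55 mm; origin at the centre of its underside

How it is judged:
By the outcome, as a careful person would: the job done as asked, in the order asked, and still so for the second after the job is handed in, with the robot touching nothing.
It also fails if it takes over 72 s, if anything falls off the work surface, if the arm or the gripper's body presses on something with over 40 N, if the wrist force passes 120 N, or if a joint passes its speed limit or range.

## Robot

A 6-joint arm with a two-finger parallel gripper is mounted at the origin on a cart in front of the work surface, level with it; the furniture and walls round the work are solid. World frame = base frame: x ahead of the robot, y to its left, z up, the work surface at z = 0. Lengths are in mm, angles in rad, forces in N, time in s.
With the tool pointing down it reaches from about 325 to 900 mm from the base axis. Payload 3.5 kg.
Tool frame: the origin (TCP) lies midway between the tips of the shut fingers; the grasp point (between the pads) lies 19 mm behind it; z points along the fingers, y is the line along which they close (so a half turn about z gives the same grasp; the last joint's range is limited). The gripper opens to 85 mm and grips with 20 to 120 N. Pads are 22 mm wide; open, the fingers measure 114 mm over their backs; the gripper's body (76 mm by 85 mm) begins 54 mm behind the grasp point. The pads swing forward as they close: fully open they stand 13 mm farther back than shut.
Start: joints at [1.146, 0.276, -0.026, 1.268, 0, 1.467], TCP at [197.678, 592.913, 231.313] pointing down, gripper open.
Joint ranges: [-3.12, 3.12], [-0.85, 1.88], [-1.08, 1.24], [-1.95, 2.15], [-1.57, 1.53], [-3.14, 3.14]. Speed limits (rad/s): [2.57, 2.57, 3.14, 3.14, 3.14, 3.14].

## Interface

Orientations are given as [roll, pitch, yaw] about the fixed x, y, z axes, in that order (R = Rz(yaw) Ry(pitch) Rx(roll)).
In Python, from cell import bot, snapshot, camera_info, job gives the robot as it stands. The module is installed in compiled form; this text tells all that it offers.
- The arm moves only by the tool play_rows, never from a script. Its argument "series" is one flat list of numbers, 7 for each row, row after row: the shift along the tool's x, y, z in cm, then the turn, a rotation vector about the tool's x, y, z in degrees, then the closure in counts, from 0 (fully open) to 255 (shut). In form: [tx, ty, tz, rx, ry, rz, hand, tx, ty, tz, rx, ry, rz, hand, ...]. A call has 1 to 5 rows; each row shifts and turns the commanded pose from where the row before left it, along the tool's axes as they then stand; what a row does not reach is not made up. A row lasts 1/12 s, in which the tool goes at most 41.7 mm and 7.16 degrees, less where a joint would pass 70% of its speed; a pose out of reach is approached as far as the arm can. A call with a gripper value outside its range is refused whole. The fingers move at their own pace and stop on an object; "force" is the grip in N (left out, the last holds). Time passes only in rows, so rows that do not move let the fingers close. It gives the time, the measured TCP pose, the force, the opening and the grip force at its end, in the units of the state.
- bot.get_state(): the state, without advancing time (a new reading comes with each control period).
- snapshot(name): name is "side" or "top" or "wrist"; returns (picture, depth): 420x560x3 uint8, red, green, blue; 420x560 float32, mm along the optical axis (not along the pixel's ray), 0 where there is no reading.
- camera_info(name): a dict with "K" (3x3 intrinsics, pixels), "rvec" (rotation vector, rad) and "tvec" (3), from world to camera coordinates, as OpenCV has them. Camera axes: x right, y down, z forward; pixel columns grow to the right and rows downward; lengths in mm; the calibration is good to about 2 mm. The wrist camera is an equidistant fisheye: a pixel r from the principal point sees the ray r / f radians off the axis. A picture is of the moment at which its call begins: read the wrist's pose just before it. camera_info takes no time and is no camera call; for the wrist camera it gives the pose at the moment of the call.
- job.close_job(): hands the job in; it is judged then, once.
The state is a dict: "time_s": time; "joints": joint angles; "joint_velocities": joint speeds; "joint_efforts": joint torques, N m; "eef_pos": TCP position; "eef_rot": TCP orientation; "wrist_force": force on the tool from outside, world axes, zero at the start; "wrist_torque": the same for the moment, N m; "width": finger opening in mm; "grasp_force": force on a finger pad.
Only numpy, scipy, OpenCV 4.12 (cv2) and the standard library are available. Lean on these libraries where they do the work, as an engineer would, in place of code of your own. Each camera call takes 0.05 s, during which the arm holds its last target. There are 200 camera calls.

## Working session

There is one attempt and no reset: what is moved stays moved. The work goes in short steps, Python scripts to look and compute and a tool call to move; the robot and the scene stay as the last step left them, time stands still between calls to the robot, and variables do not carry over. Pictures are saved under pics/ and viewed, at most 10 in all, crops included, and the job is handed in when it is done.

Besides the shell and the picture viewer there is one more tool, called after "Emit:" by a JSON object that holds its "fn" and its "kwargs". play_rows: Moves the arm, as the interface text tells. Its arguments: {"type":"object","properties":{"series":{"type":"array"},"force":{"type":"number"}},"required":["series"]}

```bash
mkdir -p pics; python3 - <<'E'
from cell import bot,snapshot,camera_info
import cv2,numpy as np
print(bot.get_state())
for n in("side","top"):
    p,d=snapshot(n);cv2.imwrite(f"pics/{n}0.png",p[:,:,::-1]);np.save(f"pics/{n}0.npy",d)
    c=camera_info(n);print(n,c)
    R=cv2.Rodrigues(np.array(c["rvec"],float))[0];print(-R.T@np.array(c["tvec"]).ravel())
E
```

```text
{'time_s': 0.0, 'joints': array([ 1.14563013e+00,  2.77138030e-01, -2.79059943e-02,  1.26798696e+00,
        1.15628715e-05,  1.46739756e+00]), 'joint_velocities': array([-9.73551370e-05,  1.35571386e-03,  5.27599277e-05, -1.62042413e-03,
       -5.14076682e-04,  3.17430811e-04]), 'joint_efforts': array([ 1.13554641e-03, -4.45506012e+01,  2.95203888e+01,  1.64528098e-02,
       -6.75962838e-05, -1.05594424e-05]), 'eef_pos': array([197.33262483, 592.20357508, 230.14473922]), 'eef_rot': array([-3.13937112e+00, -2.42150450e-04,  2.81982494e+00]), 'wrist_force': array([ 0.057087  ,  0.03687557, -0.79665016]), 'wrist_torque': array([-0.02389468, -0.01807637, -0.00434403]), 'grasp_force': 0.0, 'width': 85.05350540867724}
side {'K': array([[410.1928629 ,   0.        , 272.09914279],
       [  0.        , 410.1928629 , 217.5080282 ],
       [  0.        ,   0.        ,   1.        ]]), 'rvec': array([ 2.46171686,  0.64066953, -0.19833484]), 'tvec': array([-475.17765092, -126.54257975, 1368.34790126])}
[ 844.8240812  -544.99539411 1050.44518921]
top {'K': array([[493.98784803,   0.        , 283.92977999],
       [  0.        , 493.98784803, 207.9019031 ],
       [  0.        ,   0.        ,   1.        ]]), 'rvec': array([ 2.16154596, -2.19701214,  0.04393254]), 'tvec': array([ -10.38695429,  595.09123644, 1641.59417964])}
[ 491.6789844   -55.25649465 1674.5958961 ]
```

View pics/side0.png

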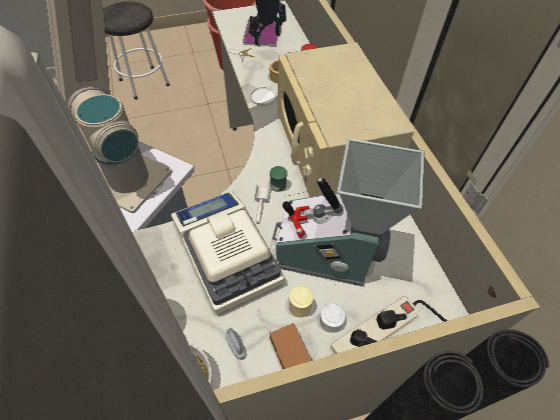

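View pics/top0.png

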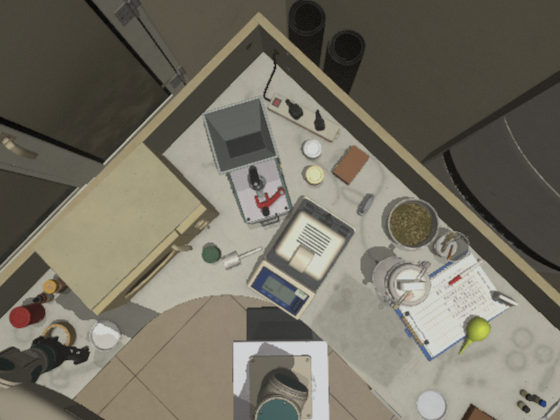

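The side view shows the mill at about (330,230), crank handle (328,193) and latch (297,217). The top view has the mill at (255,180), with the handle near (253,175) and the latch near (267,200). I'll enlarge both.

```bash
python3 - <<'E'
import cv2,numpy as np
a=cv2.imread("pics/top0.png")[150:230,215:315]
b=cv2.imread("pics/side0.png")[165:265,265:365]
a=cv2.resize(a,(600,480),interpolation=cv2.INTER_CUBIC);b=cv2.resize(b,(600,600),interpolation=cv2.INTER_CUBIC)
cv2.imwrite("pics/ta.png",a);cv2.imwrite("pics/sa.png",b)
E
```

```text
(no output)
```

View pics/ta.png

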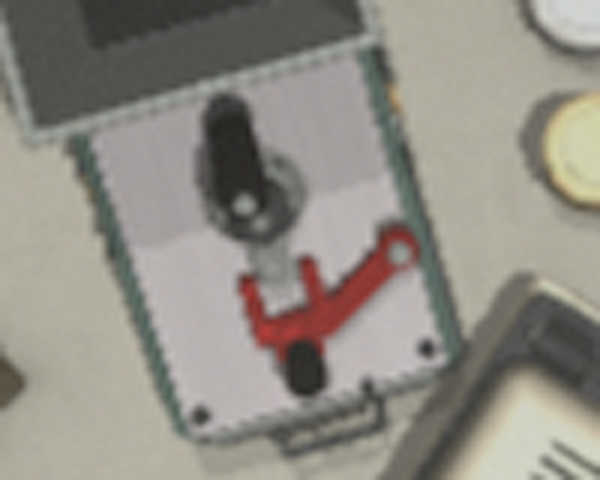

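View pics/sa.png

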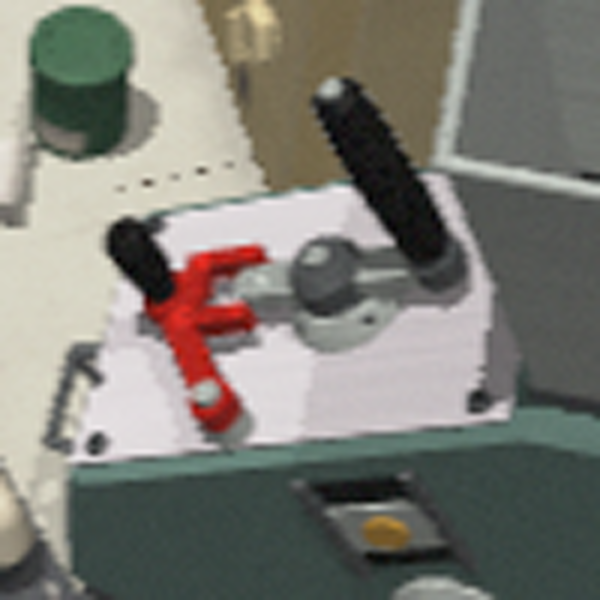

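Top view: handle cap at (255.8,184.2), latch pivot pin (281.7,192.2), knob top (266,213). Side view: cap (320,180), pin (299.2,230.5), knob top (285.8,204.2). I'll fit the mill pose to these.

```bash
cat >h.py <<'E'
import numpy as np,cv2
from scipy.optimize import least_squares
from scipy.spatial.transform import Rotation as Ro
def axes(yaw):
    c,s=np.cos(yaw),np.sin(yaw);Z=np.array([[c,-s,0],[s,c,0],[0,0,1]])
    return Z@[.8660254,0,.5],Z@[0,1,0],Z@[-.5,0,.8660254]
def P(m,u,l,h):
    U,L,N=axes(m[2]); return np.array([m[0],m[1],180.])+U*u+L*l+N*h
def proj(c,p): return cv2.projectPoints(np.array([p]),np.array(c["rvec"],float),np.array(c["tvec"],float),c["K"],None)[0].ravel()
E
python3 - <<'E'
from h import *
from cell import camera_info
T,S=camera_info("top"),camera_info("side")
ob=[(T,(255.8,184.2),(50,0,132)),(S,(320,180),(50,0,132)),(T,(281.7,192.2),(-42,-62,None)),(S,(299.2,230.5),(-42,-62,None)),(T,(266,213),(-78,0,70)),(S,(285.8,204.2),(-78,0,70))]
def res(v):
    return np.concatenate([proj(c,P(v,q[0],q[1],q[2] if q[2] else v[3]))-o for c,o,q in ob])
r=least_squares(res,[550,30,0.2,25]);print(r.x,np.round(r.fun,1))
m=r.x
for c in(T,S):print([np.round(proj(c,P(m,*q)),1) for q in[(0,0,0),(-44,0,28),(50,0,33)]])
# hopper rim check & plate depth
for n,c in(("top",T),("side",S)):
    d=np.load(f"pics/{n}0.npy");R=cv2.Rodrigues(np.array(c["rvec"],float))[0];t=np.array(c["tvec"],float).ravel()
    for q in[(-60,50,0),(0,50,0),(-90,-30,0)]:
        w=P(m,*q);a=proj(c,w);i,j=int(round(a[1])),int(round(a[0]));z=d[i,j];x=R.T@(z*np.linalg.inv(c["K"])@[j,i,1]-t);print(n,q,w.round(),x.round(), 'normal off',((x-w)@axes(m[2])[2]).round(1))
np.save("m.npy",m[:3])
print(axes(m[2]))
for nm,q in dict(handle=(50,0,88),axis=(0,0,88),knob=(-78,0,54),piv=(-42,-62,54)).items():print(nm,P(m,*q).round(1))
E
```

```text
[6.66017990e+02 5.57594969e+01 2.67580756e-01 3.18434242e+01] [ 0.2 -0.4  0.5 -0.   0.1  0.   0.2 -0.1  0.4  0.6 -0.3 -0.4]
[array([257.5, 181.7]), array([262.2, 198. ]), array([253.6, 170.9])]
[array([323.8, 216.4]), array([304.2, 212. ]), array([336.8, 206.1])]
top (-60, 50, 0) [603.  90. 150.] [604.  91. 152.] normal off 0.9
top (0, 50, 0) [653. 104. 180.] [654. 103. 180.] normal off -0.5
top (-90, -30, 0) [599.   6. 135.] [600.   5. 141.] normal off 4.5
side (-60, 50, 0) [603.  90. 150.] [604.  87. 156.] normal off 5.3
side (0, 50, 0) [653. 104. 180.] [653. 102. 185.] normal off 4.1
side (-90, -30, 0) [599.   6. 135.] [598.   5. 137.] normal off 2.0
(array([0.83520647, 0.2289763 , 0.5       ]), array([-0.26439906,  0.96441336,  0.        ]), array([-0.48220668, -0.13219953,  0.8660254 ]))
handle [665.3  55.6 281.2]
axis [623.6  44.1 256.2]
knob [574.8  30.8 187.8]
piv [621.3 -20.8 205.8]
```

```bash
cat >>h.py <<'E'
def cur():
    from cell import bot
    s=bot.get_state();return np.array(s["eef_pos"]),Ro.from_euler("xyz",s["eef_rot"]),s
def toolR(m,twist=0):
    U,L,N=axes(m[2]);return Ro.from_matrix(np.c_[-U,L,-N])*Ro.from_rotvec([0,0,np.radians(twist)])
def rows(p0,R0,p1,R1,n,hand):
    rv=(R0.inv()*R1).as_rotvec(degrees=True);p=p0
    for k in range(n):
        Rk=R0*Ro.from_rotvec(rv*k/n,degrees=True)
        d=Rk.inv().apply((p1-p0)/n)/10
        print(*np.round(d,2),*np.round(rv/n,1),hand,sep=", ")
def uln(m,p):
    U,L,N=axes(m[2]);d=np.array(p)-[m[0],m[1],180];return np.array([d@U,d@L,d@N])
E
python3 - <<'E'
from h import *
from cell import camera_info
c=camera_info("top");d=np.load("pics/top0.npy")
R=cv2.Rodrigues(np.array(c["rvec"],float))[0];t=np.array(c["tvec"],float).ravel()
for j,i in[(100,230),(140,170),(190,230),(150,270),(80,250),(245,150),(270,160)]:
    print(j,i,(R.T@(d[i,j]*np.linalg.inv(c["K"])@[j,i,1]-t)).round())
m=np.load("m.npy");p,r,s=cur();p=p+[0,0,200]
T=P(m,-78,0,150);print(T,len(m))
rows(p,r,T,toolR(m),20,0)
E
```

```text
100 230 [525. 508. 256.]
140 170 [697. 391. 260.]
190 230 [522. 261. 188.]
150 270 [399. 406. 109.]
80 250 [468. 564. 260.]
245 150 [754.  87. 235.]
270 160 [727.  15. 210.]
[528.54088353  18.06941562 270.90381   ] 3
-2.48, -2.2, 0.8, -0.4, -1.5, -1.6, 0
-2.39, -2.27, 0.85, -0.4, -1.5, -1.6, 0
-2.31, -2.35, 0.89, -0.4, -1.5, -1.6, 0
-2.21, -2.42, 0.93, -0.4, -1.5, -1.6, 0
-2.12, -2.49, 0.96, -0.4, -1.5, -1.6, 0
-2.02, -2.56, 0.99, -0.4, -1.5, -1.6, 0
-1.92, -2.62, 1.02, -0.4, -1.5, -1.6, 0
-1.82, -2.68, 1.05, -0.4, -1.5, -1.6, 0
-1.71, -2.74, 1.08, -0.4, -1.5, -1.6, 0
-1.61, -2.8, 1.1, -0.4, -1.5, -1.6, 0
-1.5, -2.85, 1.11, -0.4, -1.5, -1.6, 0
-1.39, -2.9, 1.13, -0.4, -1.5, -1.6, 0
-1.27, -2.95, 1.14, -0.4, -1.5, -1.6, 0
-1.16, -2.99, 1.15, -0.4, -1.5, -1.6, 0
-1.04, -3.03, 1.15, -0.4, -1.5, -1.6, 0
-0.92, -3.07, 1.15, -0.4, -1.5, -1.6, 0
-0.81, -3.11, 1.15, -0.4, -1.5, -1.6, 0
-0.69, -3.14, 1.14, -0.4, -1.5, -1.6, 0
-0.57, -3.16, 1.14, -0.4, -1.5, -1.6, 0
-0.45, -3.19, 1.12, -0.4, -1.5, -1.6, 0
```

Emit:
{"fn": "play_rows", "kwargs": {"series": [0,0,-4,0,0,0,0,0,0,-4,0,0,0,0,0,0,-4,0,0,0,0,0,0,-4,0,0,0,0,0,0,-4,0,0,0,0], "force": 25}}

```text
time_s: 0.52
eef_pos: [197.4, 592.3, 432.6]
eef_rot: [-3.14, -0.0, 2.82]
wrist_force: [0.1, 0.2, 0.0]
width: 85.4
grasp_force: 0.0
```

Emit:
{"fn": "play_rows", "kwargs": {"series": [-2.5,-2.2,0.8,-0.4,-1.5,-1.6,0,-2.4,-2.3,0.8,-0.4,-1.5,-1.6,0,-2.3,-2.35,0.9,-0.4,-1.5,-1.6,0,-2.2,-2.4,0.9,-0.4,-1.5,-1.6,0,-2.1,-2.5,1.0,-0.4,-1.5,-1.6,0]}}

```text
time_s: 0.93
eef_pos: [280.6, 447.7, 391.0]
eef_rot: [3.116, 0.134, 2.96]
wrist_force: [1.3, 0.5, 0.5]
width: 85.1
grasp_force: 0.0
```

Emit:
{"fn": "play_rows", "kwargs": {"series": [-2.0,-2.6,1.0,-0.4,-1.5,-1.6,0,-1.9,-2.6,1.0,-0.4,-1.5,-1.6,0,-1.8,-2.7,1.0,-0.4,-1.5,-1.6,0,-1.7,-2.7,1.1,-0.4,-1.5,-1.6,0,-1.6,-2.8,1.1,-0.4,-1.5,-1.6,0]}}

```text
time_s: 1.35
eef_pos: [361.4, 303.5, 352.4]
eef_rot: [3.109, 0.269, 3.098]
wrist_force: [0.5, -0.7, 0.2]
width: 85.4
grasp_force: 0.0
```

Emit:
{"fn": "play_rows", "kwargs": {"series": [-1.5,-2.85,1.1,-0.4,-1.5,-1.6,0,-1.4,-2.9,1.1,-0.4,-1.5,-1.6,0,-1.3,-2.95,1.1,-0.4,-1.5,-1.6,0,-1.2,-3.0,1.15,-0.4,-1.5,-1.6,0,-1.0,-3.0,1.15,-0.4,-1.5,-1.6,0]}}

```text
time_s: 1.77
eef_pos: [443.0, 159.1, 315.4]
eef_rot: [3.122, 0.404, -3.041]
wrist_force: [1.3, -0.3, 0.2]
width: 85.6
grasp_force: 0.0
```

Emit:
{"fn": "play_rows", "kwargs": {"series": [-0.9,-3.1,1.15,-0.4,-1.5,-1.6,0,-0.8,-3.1,1.15,-0.4,-1.5,-1.6,0,-0.7,-3.1,1.1,-0.4,-1.5,-1.6,0,-0.6,-3.2,1.1,-0.4,-1.5,-1.6,0,-0.4,-3.2,1.1,-0.4,-1.5,-1.6,0]}}

```text
time_s: 2.18
eef_pos: [523.0, 13.2, 278.8]
eef_rot: [-3.126, 0.536, -2.885]
wrist_force: [1.2, -0.2, -0.6]
width: 85.1
grasp_force: 0.0
```

```bash
python3 - <<'E'
from h import *
from cell import snapshot,camera_info
m=np.load("m.npy");p,r,s=cur();print(p,s["joints"].round(2),uln(m,p).round(1),(r.inv()*toolR(m)).as_rotvec(degrees=True).round(1))
c=camera_info("wrist");i,_=snapshot("wrist");print(c)
def fp(w):
    R=cv2.Rodrigues(np.array(c["rvec"],float))[0];q=R@w+np.array(c["tvec"],float).ravel()
    th=np.arctan2(np.hypot(q[0],q[1]),q[2]);d=q[:2]/np.hypot(q[0],q[1]);return c["K"][:2,2]+c["K"][0,0]*th*d
for nm,q in dict(handletop=(50,0,132),knobtop=(-78,0,72),pin=(-42,-62,32),tail=(-44,0,28)).items():print(nm,fp(P(m,*q)).round(1))
cv2.imwrite("pics/w0.png",cv2.resize(i[:,:,::-1],(800,600),interpolation=cv2.INTER_CUBIC))
E
```

```text
[522.97312752  13.20838822 278.78091565] [-0.22 -0.27 -0.59  0.76  0.22 -0.42] [-79.8  -3.2 160.1] [-1.2  0.7 -0.6]
{'K': array([[325.1922621 ,   0.        , 280.52613473],
       [  0.        , 325.1922621 , 208.90065018],
       [  0.        ,   0.        ,   1.        ]]), 'rvec': array([-1.52626679, -1.97412043, -0.847499  ]), 'tvec': array([ 118.77027888, -523.09082201,  -27.84690259])}
handletop [286.  394.9]
knobtop [286.2 213. ]
pin [218.6 237.3]
tail [286.6 233.9]
```

View pics/w0.png

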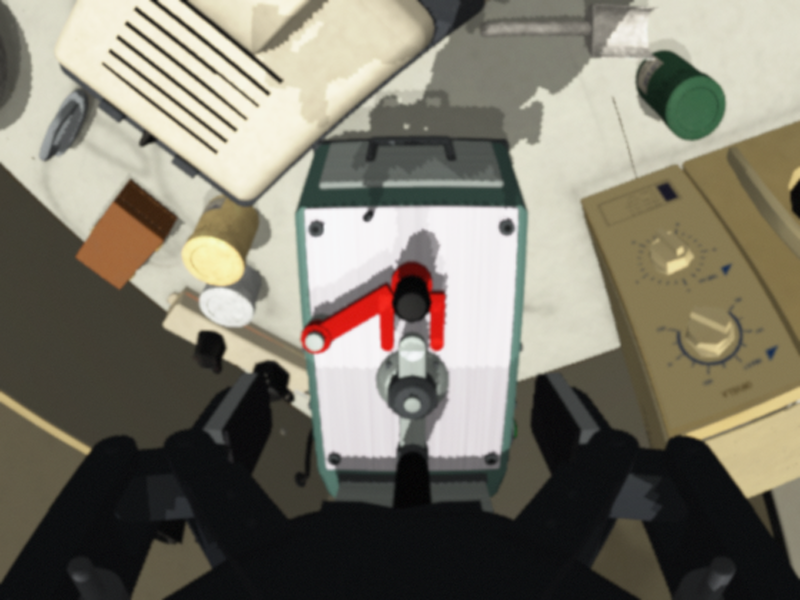

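The knob top at (411,306) and pin at (315,341), both in 800x600 pixels, sit about 1.5 px from the predictions. I'll shift the model by u +1.2, l +1.5 mm and descend.

Emit:
{"fn": "play_rows", "kwargs": {"series": [-0.3,0.5,2,-1,0.5,-0.5,0,0,0,3,0,0,0,0,0,0,2,0,0,0,0,0,0,0,0,0,0,0,0,0,0,0,0,0,0]}}

```text
time_s: 2.65
eef_pos: [557.0, 29.4, 218.2]
eef_rot: [-3.141, 0.522, -2.878]
wrist_force: [0.9, 0.1, 0.6]
width: 85.7
grasp_force: 0.0
```

```bash
cat >>h.py <<'E'
def rep():
    m=np.load("m.npy");p,r,s=cur();print(s["time_s"].__round__(2),"uln",uln(m,p).round(1),"rot err",(r.inv()*toolR(m)).as_rotvec(degrees=True).round(1),"w",round(s["width"],1),"g",round(s["grasp_force"],1),"F",np.round([np.dot(s["wrist_force"],a) for a in axes(m[2])],1),s["joints"].round(2))
E
python3 - <<'E'
from h import *
m=np.load("m.npy");U,L,N=axes(m[2]);q=np.array([*m[:2],180])+1.5*L+1.2*U+ -1.2*.5/.866*N
print(q);m[:2]=q[:2];np.save("m.npy",m);rep()
E
```

```text
[666.95773197  57.57248168 179.9999824 ]
2.65 uln [-79.2   1.9  89.8] rot err [-0.1 -0.1 -0.2] w 85.7 g 0.0 F [ 1.  -0.2  0.1] [-0.18 -0.14 -0.62  0.62  0.21 -0.39]
```

Emit:
{"fn": "play_rows", "kwargs": {"series": [-0.1,-0.2,3,0,0,0,0,0,0,2.4,0,0,0,0,0,0,0,0,0,0,120,0,0,0,0,0,0,220,0,0,0,0,0,0,220], "force": 25}}

```text
time_s: 3.07
eef_pos: [586.4, 34.2, 175.8]
eef_rot: [-3.138, 0.527, -2.876]
wrist_force: [-0.1, -1.1, -0.3]
width: 52.0
grasp_force: 0.0
```

Emit:
{"fn": "play_rows", "kwargs": {"series": [0,0,0,0,0,0,220,0,0,0,0,0,0,220,0,0,0,0,0,0,220,0,0,0,0,0,0,220,0,0,0,0,0,0,220]}}

```text
time_s: 3.48
eef_pos: [586.6, 34.1, 175.9]
eef_rot: [-3.138, 0.528, -2.876]
wrist_force: [-4.4, 0.1, 6.6]
width: 20.7
grasp_force: 24.3
```

```bash
python3 - <<'E'
from h import *
rep()
# latch arc, tool turning with it; rows in tool frame (constant): 
for n,tot in((10,.75),):
    a=tot/n; k=np.array([-36,62.]); Rm=lambda t:np.array([[np.cos(t),-np.sin(t)],[np.sin(t),np.cos(t)]])
    d=Rm(a)@k-k;print("du,dl",d,"tool cm",-d[0]/10,d[1]/10,"rz",-np.degrees(a))
E
```

```text
3.48 uln [-74.5  -1.4  38.3] rot err [-0.3  0.3 -0.1] w 20.7 g 24.3 F [-0.3  1.3  7.8] [-0.15 -0.04 -0.63  0.49  0.2  -0.37]
du,dl [-4.5444393  -2.87176274] tool cm 0.4544439302949499 -0.2871762738861861 rz -4.297183463481174
```

Emit:
{"fn": "play_rows", "kwargs": {"series": [0.46,-0.28,0,0,0,-4.3,220,0.46,-0.28,0,0,0,-4.3,220,0.46,-0.28,0,0,0,-4.3,220,0.46,-0.28,0,0,0,-4.3,220,0.46,-0.28,0,0,0,-4.3,220]}}

```text
time_s: 3.9
eef_pos: [573.4, 13.5, 165.4]
eef_rot: [-2.928, 0.486, -2.444]
wrist_force: [-5.8, 1.9, 8.2]
width: 20.7
grasp_force: 24.5
```

```bash
python3 -c "from h import *;rep()"
```

```text
3.9 uln [-95.5 -17.8  38.2] rot err [-0.2  0.2 21.6] w 20.7 g 24.5 F [-0.3  3.4  9.6] [-0.21 -0.05 -0.66  0.48  0.23 -0.79]
```

Emit:
{"fn": "play_rows", "kwargs": {"series": [0.46,-0.28,0,0,0,-4.3,220,0.46,-0.28,0,0,0,-4.3,220,0.46,-0.28,0,0,0,-4.3,220,0.46,-0.28,0,0,0,-4.3,220,0.46,-0.28,0,0,0,-4.3,220]}}

```text
time_s: 4.32
eef_pos: [568.4, -10.8, 158.8]
eef_rot: [-2.763, 0.377, -2.048]
wrist_force: [-6.3, 18.8, 11.4]
width: 20.6
grasp_force: 25.0
```

Emit:
{"fn": "play_rows", "kwargs": {"series": [0.3,-0.2,0,0,0,-2,220,0,0,0,0,0,0,220,0,0,0,0,0,0,220]}}

```text
time_s: 4.57
eef_pos: [568.2, -10.7, 158.6]
eef_rot: [-2.755, 0.373, -2.013]
wrist_force: [-8.7, 15.0, 12.2]
width: 20.1
grasp_force: 24.8
```

```bash
python3 -c "from h import *;rep()"
```

```text
4.57 uln [-108.8  -39.7   38.1] rot err [ 0.4  0.6 44.9] w 20.1 g 24.8 F [ 2.2 16.8 12.8] [-0.27 -0.05 -0.67  0.48  0.27 -1.26]
```

Emit:
{"fn": "play_rows", "kwargs": {"series": [0,0,0,0,0,0,0,0,0,0,0,0,0,0,0,0,0,0,0,0,0,0,0,-3,0,0,0,0,0,0,-3,0,0,0,0]}}

```text
time_s: 4.98
eef_pos: [538.2, -23.8, 207.0]
eef_rot: [-2.756, 0.36, -2.022]
wrist_force: [0.4, 0.1, 0.7]
width: 79.1
grasp_force: 0.0
```

Emit:
{"fn": "play_rows", "kwargs": {"series": [0,0,-3,0,0,0,0,0,0,-3,0,0,0,0,0,0,0,0,0,0,0]}}

```text
time_s: 5.23
eef_pos: [512.6, -33.5, 267.5]
eef_rot: [-2.74, 0.362, -2.018]
wrist_force: [0.8, -0.9, 0.5]
width: 85.1
grasp_force: 0.0
```

```bash
python3 - <<'E'
from h import *
rep();m=np.load("m.npy");p,r,s=cur();rows(p,r,P(m,50,0,160),toolR(m),10,0)
E
```

```text
5.23 uln [-106.   -47.   162.3] rot err [-0.8  0.3 45. ] w 85.1 g 0.0 F [ 0.7 -1.1  0.2] [-0.36 -0.26 -0.6   0.78  0.29 -1.34]
-1.44, -0.77, 0.03, -0.1, 0.0, 4.5, 0
-1.49, -0.65, 0.03, -0.1, 0.0, 4.5, 0
-1.54, -0.54, 0.03, -0.1, 0.0, 4.5, 0
-1.58, -0.41, 0.03, -0.1, 0.0, 4.5, 0
-1.6, -0.29, 0.03, -0.1, 0.0, 4.5, 0
-1.62, -0.16, 0.03, -0.1, 0.0, 4.5, 0
-1.63, -0.03, 0.03, -0.1, 0.0, 4.5, 0
-1.63, 0.09, 0.02, -0.1, 0.0, 4.5, 0
-1.61, 0.22, 0.02, -0.1, 0.0, 4.5, 0
-1.59, 0.35, 0.02, -0.1, 0.0, 4.5, 0
```

Emit:
{"fn": "play_rows", "kwargs": {"series": [-1.45,-0.75,0,0,0,4.5,0,-1.5,-0.65,0,0,0,4.5,0,-1.55,-0.55,0,0,0,4.5,0,-1.6,-0.4,0,0,0,4.5,0,-1.6,-0.3,0,0,0,4.5,0]}}

```text
time_s: 5.65
eef_pos: [570.4, 9.2, 299.8]
eef_rot: [-2.923, 0.481, -2.436]
wrist_force: [1.0, -0.1, 0.8]
width: 85.4
grasp_force: 0.0
```

Emit:
{"fn": "play_rows", "kwargs": {"series": [-1.6,-0.15,0,0,0,4.5,0,-1.6,0,0,0,0,4.5,0,-1.6,0.1,0,0,0,4.5,0,-1.6,0.2,0,0,0,4.5,0,-1.6,0.35,0,0,0,4.5,0]}}

```text
time_s: 6.07
eef_pos: [628.7, 49.4, 338.2]
eef_rot: [-3.141, 0.525, -2.882]
wrist_force: [0.7, 0.0, 0.0]
width: 85.4
grasp_force: 0.0
```

Emit:
{"fn": "play_rows", "kwargs": {"series": [0,0,0,0,0,0,0,0,0,0,0,0,0,0]}}

```text
time_s: 6.23
eef_pos: [628.5, 49.4, 338.3]
eef_rot: [-3.137, 0.525, -2.874]
wrist_force: [-0.1, 0.4, -0.6]
width: 85.2
grasp_force: 0.0
```

```bash
python3 - <<'E'
from h import *
from cell import snapshot,camera_info
rep();m=np.load("m.npy")
c=camera_info("wrist");i,_=snapshot("wrist")
def fp(w):
    R=cv2.Rodrigues(np.array(c["rvec"],float))[0];q=R@w+np.array(c["tvec"],float).ravel()
    th=np.arctan2(np.hypot(q[0],q[1]),q[2]);d=q[:2]/np.hypot(q[0],q[1]);return (c["K"][:2,2]+c["K"][0,0]*th*d)*800/560
for nm,q in dict(handletop=(50,0,132),knobtop=(-110.6,-41.2,72),knobhome=(-78,0,72),pin=(-42,-62,32),tail=(-44,0,28)).items():print(nm,fp(P(m,*q)).round(1))
cv2.imwrite("pics/w1.png",cv2.resize(i[:,:,::-1],(800,600),interpolation=cv2.INTER_CUBIC))
E
```

```text
6.23 uln [ 45.2   2.3 156.8] rot err [-0.3  0.1 -0. ] w 85.2 g 0.0 F [-0.3  0.4 -0.6] [-0.11 -0.08 -0.31  0.85  0.18 -0.33]
handletop [393.  361.3]
knobtop [311.7   2.3]
knobhome [395.   59.7]
pin [288.9 139.4]
tail [396.3 133.3]
```

View pics/w1.png

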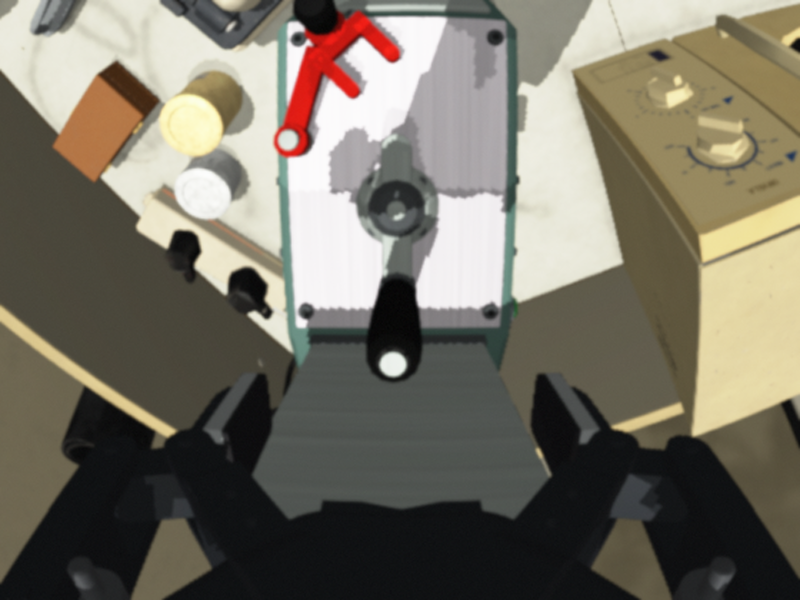

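The handle cap at (393,364) matches the model, and the latch is fully open with its knob at about (315,8). I'll descend on the handle.

Emit:
{"fn": "play_rows", "kwargs": {"series": [-0.5,-0.2,2,0,0,0,0,0,0,3,0,0,0,0,0,0,3,0,0,0,0,0,0,0,0,0,0,0,0,0,0,0,0,0,0]}}

```text
time_s: 6.7
eef_pos: [669.2, 58.6, 268.1]
eef_rot: [-3.141, 0.519, -2.878]
wrist_force: [-0.4, 0.3, 0.0]
width: 85.6
grasp_force: 0.0
```

```bash
python3 -c "from h import *;rep()"
```

```text
6.7 uln [46.2  0.4 75.1] rot err [-0.1 -0.3 -0.2] w 85.6 g 0.0 F [-0.2  0.4  0.2] [-0.08  0.03 -0.35  0.7   0.17 -0.3 ]
```

Emit:
{"fn": "play_rows", "kwargs": {"series": [-0.4,0,0,0,0,0,0,0,0,0,0,0,0,120,0,0,0,0,0,0,220,0,0,0,0,0,0,220,0,0,0,0,0,0,220], "force": 40}}

```text
time_s: 7.12
eef_pos: [675.2, 59.7, 275.4]
eef_rot: [-3.138, 0.528, -2.876]
wrist_force: [-0.3, -0.2, -0.6]
width: 39.0
grasp_force: 0.0
```

Emit:
{"fn": "play_rows", "kwargs": {"series": [0,0,0,0,0,0,220,0,0,0,0,0,0,220,0,0,0,0,0,0,220,0,0,0,0,0,0,220]}}

```text
time_s: 7.45
eef_pos: [675.1, 59.6, 274.9]
eef_rot: [-3.138, 0.527, -2.877]
wrist_force: [-4.6, -1.3, 6.1]
width: 23.7
grasp_force: 39.0
```

```bash
python3 - <<'E'
from h import *
rep()
t=np.radians(np.arange(0,361,18));print(np.c_[-np.diff(np.cos(t)),np.diff(np.sin(t))].round(4)*5)
E
```

```text
7.45 uln [54.7 -0.2 78. ] rot err [-0.3  0.2 -0.1] w 23.7 g 39.0 F [-1.1 -0.1  7.7] [-0.08  0.03 -0.33  0.7   0.17 -0.3 ]
[[ 0.2445  1.545 ]
 [ 0.71    1.394 ]
 [ 1.106   1.106 ]
 [ 1.394   0.71  ]
 [ 1.545   0.2445]
 [ 1.545  -0.2445]
 [ 1.394  -0.71  ]
 [ 1.106  -1.106 ]
 [ 0.71   -1.394 ]
 [ 0.2445 -1.545 ]
 [-0.2445 -1.545 ]
 [-0.71   -1.394 ]
 [-1.106  -1.106 ]
 [-1.394  -0.71  ]
 [-1.545  -0.2445]
 [-1.545   0.2445]
 [-1.394   0.71  ]
 [-1.106   1.106 ]
 [-0.71    1.394 ]
 [-0.2445  1.545 ]]
```

Emit:
{"fn": "play_rows", "kwargs": {"series": [0,0,0,0,0,0,140,0,0,0,0,0,0,140,0.45,0,0,0,0,0,140,0,0,0,0,0,0,140,0,0,0,0,0,0,140]}}

```text
time_s: 7.87
eef_pos: [670.6, 58.9, 270.7]
eef_rot: [-3.14, 0.524, -2.877]
wrist_force: [-0.3, 0.1, -0.3]
width: 38.9
grasp_force: 0.0
```

```bash
python3 -c "from h import *;rep()"
```

```text
7.87 uln [48.6  0.3 76.6] rot err [-0.2  0.  -0.2] w 38.9 g 0.0 F [-0.4  0.2 -0.2] [-0.08  0.03 -0.34  0.7   0.17 -0.3 ]
```

Emit:
{"fn": "play_rows", "kwargs": {"series": [-0.1,0,0,0,0,0,220,0,0,0,0,0,0,220,0,0,0,0,0,0,220,0,0,0,0,0,0,220]}}

```text
time_s: 8.2
eef_pos: [671.9, 58.9, 272.0]
eef_rot: [-3.139, 0.525, -2.877]
wrist_force: [-0.9, -0.7, -0.8]
width: 23.4
grasp_force: 39.1
```

Emit:
{"fn": "play_rows", "kwargs": {"series": [0.25,1.55,0,0,0,0,220,0.7,1.4,0,0,0,0,220,1.1,1.1,0,0,0,0,220,1.4,0.7,0,0,0,0,220,1.55,0.25,0,0,0,0,220]}}

```text
time_s: 8.62
eef_pos: [619.2, 95.3, 248.3]
eef_rot: [-3.135, 0.53, -2.876]
wrist_force: [9.4, -4.2, -4.6]
width: 23.5
grasp_force: 39.5
```

```bash
python3 -c "from h import *;rep()"
```

```text
8.62 uln [ 3.  49.  77.2] rot err [-0.5  0.4 -0.1] w 23.5 g 39.5 F [ 4.6 -6.5 -7.9] [-0.01 -0.05 -0.47  0.63  0.13 -0.24]
```

Emit:
{"fn": "play_rows", "kwargs": {"series": [1.55,-0.25,0,0,0,0,220,1.4,-0.7,0,0,0,0,220,1.1,-1.1,0,0,0,0,220,0.7,-1.4,0,0,0,0,220,0.25,-1.55,0,0,0,0,220]}}

```text
time_s: 9.03
eef_pos: [587.7, 38.2, 221.9]
eef_rot: [3.14, 0.527, -2.875]
wrist_force: [2.0, 5.8, -1.5]
width: 24.0
grasp_force: 40.3
```

```bash
python3 -c "from h import *;rep()"
```

```text
9.03 uln [-49.7   2.3  77.1] rot err [ 0.1  0.2 -0.1] w 24.0 g 40.3 F [ 2.2  5.1 -3. ] [-0.15 -0.09 -0.56  0.61  0.21 -0.36]
```

Emit:
{"fn": "play_rows", "kwargs": {"series": [-0.25,-1.55,0,0,0,0,220,-0.7,-1.4,0,0,0,0,220,-1.1,-1.1,0,0,0,0,220,-1.4,-0.7,0,0,0,0,220,-1.55,-0.25,0,0,0,0,220]}}

```text
time_s: 9.45
eef_pos: [641.3, -2.5, 245.5]
eef_rot: [-3.139, 0.519, -2.88]
wrist_force: [-5.5, -2.8, -0.3]
width: 23.7
grasp_force: 41.1
```

```bash
python3 -c "from h import *;rep()"
```

```text
9.45 uln [ -2.4 -51.1  77. ] rot err [-0.4 -0.2 -0.3] w 23.7 g 41.1 F [-5.4 -1.2  2.7] [-0.21 -0.   -0.42  0.67  0.22 -0.41]
```

Emit:
{"fn": "play_rows", "kwargs": {"series": [-1.55,0.25,0,0,0,0,220,-1.4,0.7,0,0,0,0,220,-1.1,1.1,0,0,0,0,220,-0.7,1.4,0,0,0,0,220,-0.25,1.55,0,0,0,0,220]}}

```text
time_s: 9.87
eef_pos: [672.6, 57.5, 272.0]
eef_rot: [-3.135, 0.524, -2.879]
wrist_force: [-3.1, -6.0, -0.9]
width: 23.2
grasp_force: 40.8
```

```bash
python3 -c "from h import *;rep()"
```

```text
9.87 uln [50.7 -1.6 77. ] rot err [-0.5  0.  -0.2] w 23.2 g 40.8 F [-4.4 -5.   1.5] [-0.08  0.03 -0.34  0.7   0.16 -0.3 ]
```

One turn done cleanly; next is turn two.

Emit:
{"fn": "play_rows", "kwargs": {"series": [0.25,1.55,0,0,0,0,220,0.7,1.4,0,0,0,0,220,1.1,1.1,0,0,0,0,220,1.4,0.7,0,0,0,0,220,1.55,0.25,0,0,0,0,220]}}

```text
time_s: 10.28
eef_pos: [619.2, 95.3, 248.3]
eef_rot: [-3.134, 0.53, -2.876]
wrist_force: [8.3, -4.6, -4.5]
width: 23.9
grasp_force: 40.2
```

Emit:
{"fn": "play_rows", "kwargs": {"series": [1.55,-0.25,0,0,0,0,220,1.4,-0.7,0,0,0,0,220,1.1,-1.1,0,0,0,0,220,0.7,-1.4,0,0,0,0,220,0.25,-1.55,0,0,0,0,220]}}

```text
time_s: 10.7
eef_pos: [587.7, 38.1, 221.9]
eef_rot: [3.14, 0.527, -2.875]
wrist_force: [1.6, 5.8, -1.1]
width: 23.7
grasp_force: 40.5
```

Emit:
{"fn": "play_rows", "kwargs": {"series": [-0.25,-1.55,0,0,0,0,220,-0.7,-1.4,0,0,0,0,220,-1.1,-1.1,0,0,0,0,220,-1.4,-0.7,0,0,0,0,220,-1.55,-0.25,0,0,0,0,220]}}

```text
time_s: 11.12
eef_pos: [641.4, -2.5, 245.5]
eef_rot: [-3.138, 0.519, -2.88]
wrist_force: [-5.3, -3.6, -1.0]
width: 23.9
grasp_force: 41.3
```

Emit:
{"fn": "play_rows", "kwargs": {"series": [-1.55,0.25,0,0,0,0,220,-1.4,0.7,0,0,0,0,220,-1.1,1.1,0,0,0,0,220,-0.7,1.4,0,0,0,0,220,-0.25,1.55,0,0,0,0,220]}}

```text
time_s: 11.53
eef_pos: [672.6, 57.5, 272.0]
eef_rot: [-3.135, 0.524, -2.879]
wrist_force: [-1.9, -6.1, -2.5]
width: 23.6
grasp_force: 41.0
```

```bash
python3 -c "from h import *;rep()"
```

```text
11.53 uln [50.7 -1.6 77. ] rot err [-0.5  0.  -0.2] w 23.6 g 41.0 F [-4.2 -5.4 -0.4] [-0.08  0.03 -0.34  0.7   0.16 -0.3 ]
```

Emit:
{"fn": "play_rows", "kwargs": {"series": [0.25,1.55,0,0,0,0,220,0.7,1.4,0,0,0,0,220,1.1,1.1,0,0,0,0,220,1.4,0.7,0,0,0,0,220,1.55,0.25,0,0,0,0,220]}}

```text
time_s: 11.95
eef_pos: [619.2, 95.3, 248.3]
eef_rot: [-3.134, 0.53, -2.876]
wrist_force: [9.3, -4.6, -4.2]
width: 23.8
grasp_force: 40.4
```

Emit:
{"fn": "play_rows", "kwargs": {"series": [1.55,-0.25,0,0,0,0,220,1.4,-0.7,0,0,0,0,220,1.1,-1.1,0,0,0,0,220,0.7,-1.4,0,0,0,0,220,0.25,-1.55,0,0,0,0,220]}}

```text
time_s: 12.37
eef_pos: [587.7, 38.2, 221.9]
eef_rot: [3.14, 0.527, -2.875]
wrist_force: [2.4, 5.2, -1.9]
width: 23.7
grasp_force: 40.6
```

Emit:
{"fn": "play_rows", "kwargs": {"series": [-0.25,-1.55,0,0,0,0,220,-0.7,-1.4,0,0,0,0,220,-1.1,-1.1,0,0,0,0,220,-1.4,-0.7,0,0,0,0,220,-1.55,-0.25,0,0,0,0,220]}}

```text
time_s: 12.78
eef_pos: [641.4, -2.5, 245.5]
eef_rot: [-3.139, 0.519, -2.88]
wrist_force: [-4.1, -3.2, 0.0]
width: 23.5
grasp_force: 41.4
```

Emit:
{"fn": "play_rows", "kwargs": {"series": [-1.55,0.25,0,0,0,0,220,-1.4,0.7,0,0,0,0,220,-1.1,1.1,0,0,0,0,220,-0.7,1.4,0,0,0,0,220,-0.25,1.55,0,0,0,0,220]}}

```text
time_s: 13.2
eef_pos: [672.6, 57.4, 272.0]
eef_rot: [-3.135, 0.524, -2.879]
wrist_force: [-2.3, -6.0, -1.4]
width: 23.4
grasp_force: 41.2
```

Emit:
{"fn": "play_rows", "kwargs": {"series": [0,0.1,0,0,0,0,220,0,0,0,0,0,0,220,0,0,0,0,0,0,220]}}

```text
time_s: 13.45
eef_pos: [671.4, 60.8, 271.9]
eef_rot: [-3.141, 0.525, -2.876]
wrist_force: [-1.8, 2.1, 0.3]
width: 23.9
grasp_force: 41.0
```

```bash
python3 -c "
from h import *
rep();m=np.load('m.npy');print(uln(m,[671.9,58.9,272.0]))"
```

```text
13.45 uln [50.4  1.9 77.1] rot err [-0.1  0.1 -0.1] w 23.9 g 41.0 F [-0.9  2.5  0.8] [-0.08  0.03 -0.34  0.7   0.17 -0.3 ]
[ 5.04317845e+01 -2.64546185e-02  7.71156448e+01]
```

Emit:
{"fn": "play_rows", "kwargs": {"series": [0,-0.15,0,0,0,0,220,0,0,0,0,0,0,220,0,0,0,0,0,0,220]}}

```text
time_s: 13.7
eef_pos: [672.0, 58.6, 272.0]
eef_rot: [-3.14, 0.526, -2.877]
wrist_force: [-1.3, 1.6, -0.2]
width: 23.5
grasp_force: 41.0
```

```bash
python3 -c "from h import *;rep()"
```

```text
13.7 uln [50.4 -0.3 77.1] rot err [-0.2  0.1 -0.2] w 23.5 g 41.0 F [-0.8  1.9  0.2] [-0.08  0.03 -0.34  0.7   0.17 -0.3 ]
```

Emit:
{"fn": "play_rows", "kwargs": {"series": [0,0,0,0,0,0,0,0,0,0,0,0,0,0,0,0,0,0,0,0,0,0,0,-2,0,0,0,0,0,0,-3,0,0,0,0]}}

```text
time_s: 14.12
eef_pos: [646.6, 51.8, 311.9]
eef_rot: [-3.141, 0.52, -2.878]
wrist_force: [0.7, -0.6, -0.5]
width: 82.2
grasp_force: 0.0
```

Emit:
{"fn": "play_rows", "kwargs": {"series": [0.3,0,-3,0,0,0,0,2,0,-0.5,0,0,0,0,2,0,0,0,0,0,0,1,0,0,0,0,0,0,0,0,0,0,0,0,0]}}

```text
time_s: 14.53
eef_pos: [584.5, 35.2, 317.4]
eef_rot: [-3.14, 0.523, -2.878]
wrist_force: [-0.3, -0.1, -0.3]
width: 85.4
grasp_force: 0.0
```

```bash
python3 - <<'E'
from h import *
from cell import snapshot,camera_info
rep();m=np.load("m.npy")
c=camera_info("wrist");i,_=snapshot("wrist")
def fp(w):
    R=cv2.Rodrigues(np.array(c["rvec"],float))[0];q=R@w+np.array(c["tvec"],float).ravel()
    th=np.arctan2(np.hypot(q[0],q[1]),q[2]);d=q[:2]/np.hypot(q[0],q[1]);return (c["K"][:2,2]+c["K"][0,0]*th*d)*800/560
for nm,q in dict(handletop=(50,0,132),knobtop=(-110.6,-41.2,72),pin=(-42,-62,32),tail=(-44,0,28)).items():print(nm,fp(P(m,*q)).round(1))
cv2.imwrite("pics/w2.png",cv2.resize(i[:,:,::-1],(800,600),interpolation=cv2.INTER_CUBIC))
p,r,s=cur();rows(p,r,P(m,-110,-41,115),toolR(m,-43),8,0)
E
```

```text
14.53 uln [ -5.3   0.2 161.7] rot err [-0.2 -0.  -0.2] w 85.4 g 0.0 F [-0.5 -0.  -0.1] [-0.15 -0.16 -0.42  0.83  0.2  -0.36]
handletop [399.  457.9]
knobtop [315.7  99.2]
pin [296.3 224.5]
tail [399.7 218.8]
1.33, -0.51, 0.59, -0.0, -0.0, -5.4, 0
1.37, -0.39, 0.58, -0.0, -0.0, -5.4, 0
1.4, -0.26, 0.58, -0.0, -0.0, -5.4, 0
1.42, -0.12, 0.58, -0.0, -0.0, -5.4, 0
1.43, 0.01, 0.58, -0.0, -0.0, -5.4, 0
1.42, 0.14, 0.58, -0.0, -0.0, -5.4, 0
1.4, 0.28, 0.58, -0.0, -0.0, -5.4, 0
1.37, 0.41, 0.58, -0.0, -0.0, -5.4, 0
```

View pics/w2.png

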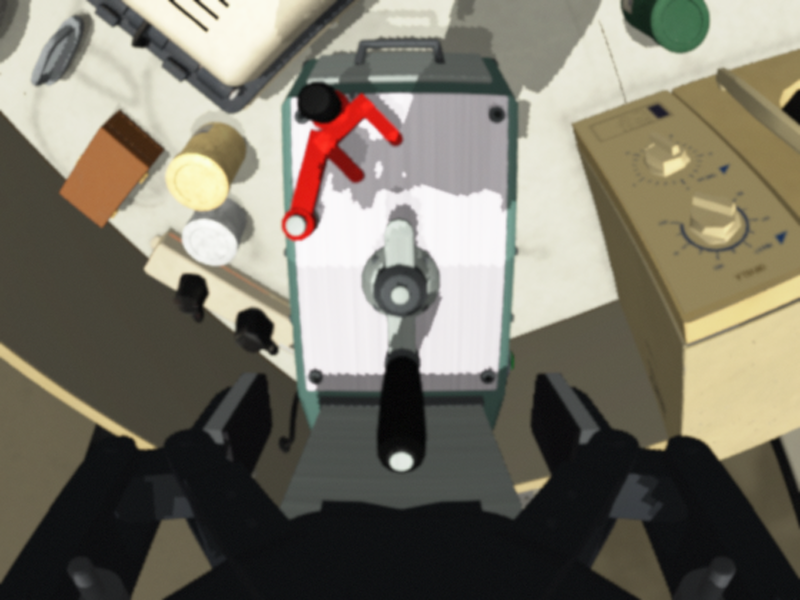

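The crank is home: cap (401,462), axis (401,295) and tail end (400,225) are in line. The knob at (319,103) is fully open, so I move to it.

Emit:
{"fn": "play_rows", "kwargs": {"series": [1.35,-0.5,0.4,0,0,-5.4,0,1.4,-0.4,0.4,0,0,-5.4,0,1.4,-0.25,0.4,0,0,-5.4,0,1.4,-0.1,0.6,0,0,-5.4,0,1.4,0,0.6,0,0,-5.4,0]}}

```text
time_s: 15.0
eef_pos: [550.6, -1.3, 265.3]
eef_rot: [-2.878, 0.462, -2.339]
wrist_force: [1.0, -0.7, -0.4]
width: 85.1
grasp_force: 0.0
```

Emit:
{"fn": "play_rows", "kwargs": {"series": [1.4,0.15,0.8,0,0,-5.4,0,1.4,0.3,0.8,0,0,-5.4,0,1.35,0.4,0.8,0,0,-5.4,0,0,0,0,0,0,0,0,0,0,0,0,0,0,0]}}

```text
time_s: 15.42
eef_pos: [532.2, -21.5, 223.9]
eef_rot: [-2.764, 0.374, -2.055]
wrist_force: [0.1, -0.1, 0.6]
width: 85.2
grasp_force: 0.0
```

```bash
python3 - <<'E'
from h import *
rep();m=np.load("m.npy");p,r,s=cur();rows(p,r,P(m,-110,-41,37),toolR(m,-43),3,0)
E
```

```text
15.42 uln [-108.7  -40.6  113.5] rot err [-0.2 -0.  42.9] w 85.2 g 0.0 F [ 0.4 -0.1  0.5] [-0.31 -0.19 -0.64  0.67  0.28 -1.26]
0.04, 0.03, 2.55, -0.1, -0.0, -0.0, 0
0.04, 0.03, 2.55, -0.1, -0.0, -0.0, 0
0.04, 0.02, 2.55, -0.1, -0.0, -0.0, 0
```

Emit:
{"fn": "play_rows", "kwargs": {"series": [0.1,0.1,2.5,0,0,0,0,0,0,2.5,0,0,0,0,0,0,2.6,0,0,0,0,0,0,0,0,0,0,100,0,0,0,0,0,0,100], "force": 25}}

```text
time_s: 15.83
eef_pos: [568.2, -11.2, 157.7]
eef_rot: [-2.764, 0.373, -2.052]
wrist_force: [-0.1, -0.1, 0.0]
width: 63.8
grasp_force: 0.0
```

```bash
python3 - <<'E'
from h import *
rep();m=np.load("m.npy");p,r,s=cur();rows(p,r,P(m,-110.6,-41.2,37),toolR(m,-43),1,0)
E
```

```text
15.83 uln [-109.4  -40.2   37.4] rot err [-0.2  0.  43. ] w 63.8 g 0.0 F [-0.1 -0.1  0. ] [-0.26 -0.05 -0.67  0.48  0.25 -1.22]
0.16, 0.01, 0.04, -0.2, -0.1, 0.0, 0
```

Emit:
{"fn": "play_rows", "kwargs": {"series": [0.1,0,0,0,0,0,220,0,0,0,0,0,0,220,0,0,0,0,0,0,220,0,0,0,0,0,0,220,0,0,0,0,0,0,220]}}

```text
time_s: 16.25
eef_pos: [566.9, -12.3, 159.1]
eef_rot: [-2.761, 0.374, -2.051]
wrist_force: [-4.9, 1.5, 5.0]
width: 20.2
grasp_force: 24.1
```

Emit:
{"fn": "play_rows", "kwargs": {"series": [-0.47,0.25,0,0,0,4.3,220,-0.47,0.25,0,0,0,4.3,220,-0.47,0.25,0,0,0,4.3,220,-0.47,0.25,0,0,0,4.3,220,-0.47,0.25,0,0,0,4.3,220]}}

```text
time_s: 16.67
eef_pos: [571.6, 12.7, 165.6]
eef_rot: [-2.928, 0.486, -2.449]
wrist_force: [-3.1, -0.8, 4.6]
width: 20.7
grasp_force: 24.2
```

```bash
python3 -c "from h import *;rep()"
```

```text
16.67 uln [-97.2 -18.1  39.5] rot err [-0.4  0.2 21.4] w 20.7 g 24.2 F [-0.5  0.1  5.6] [-0.21 -0.06 -0.67  0.48  0.23 -0.79]
```

Emit:
{"fn": "play_rows", "kwargs": {"series": [-0.47,0.25,0,0,0,4.3,220,-0.47,0.25,0,0,0,4.3,220,-0.47,0.25,0,0,0,4.3,220,-0.47,0.25,0,0,0,4.3,220,-0.47,0.25,0,0,0,4.3,220]}}

```text
time_s: 17.08
eef_pos: [584.2, 33.5, 175.9]
eef_rot: [-3.136, 0.529, -2.877]
wrist_force: [-0.7, -2.0, 1.7]
width: 20.4
grasp_force: 24.3
```

Emit:
{"fn": "play_rows", "kwargs": {"series": [-0.25,0.15,0,0,0,1,220,0,0,0,0,0,0,220,0,0,0,0,0,0,220]}}

```text
time_s: 17.33
eef_pos: [584.4, 33.6, 175.8]
eef_rot: [-3.141, 0.524, -2.894]
wrist_force: [-7.0, -7.4, 4.4]
width: 20.3
grasp_force: 24.8
```

```bash
python3 -c "from h import *;rep()"
```

```text
17.33 uln [-76.5  -1.3  39.3] rot err [-0.6  0.  -1. ] w 20.3 g 24.8 F [-5.4 -5.3  8.2] [-0.15 -0.05 -0.63  0.49  0.19 -0.35]
```

Emit:
{"fn": "play_rows", "kwargs": {"series": [-0.2,0.15,0,0,0,0,220,0,0,0,0,0,0,220,0,0,0,0,0,0,220]}}

```text
time_s: 17.58
eef_pos: [584.5, 33.7, 175.7]
eef_rot: [-3.138, 0.52, -2.896]
wrist_force: [-10.2, -13.1, 4.8]
width: 20.2
grasp_force: 25.2
```

```bash
python3 -c "from h import *;rep()"
```

```text
17.58 uln [-76.5  -1.3  39.2] rot err [-0.8 -0.2 -1.1] w 20.2 g 25.2 F [-9.2 -9.9 10.8] [-0.15 -0.05 -0.63  0.5   0.19 -0.34]
```

Emit:
{"fn": "play_rows", "kwargs": {"series": [0,0,0,0,0,0,0,0,0,0,0,0,0,0,0,0,0,0,0,0,0,0,0,-2,0,0,0,0,0,0,-3,0,0,0,0]}}

```text
time_s: 18.0
eef_pos: [560.2, 32.3, 216.6]
eef_rot: [3.133, 0.521, -2.893]
wrist_force: [-0.5, 0.1, 0.5]
width: 79.8
grasp_force: 0.0
```

Emit:
{"fn": "play_rows", "kwargs": {"series": [0,0,-3,0,0,0,0,0,0,-4,0,0,0,0,0,0,-3,0,0,0,0,0,0,0,0,0,0,0,0,0,0,0,0,0,0]}}

```text
time_s: 18.42
eef_pos: [514.6, 18.5, 309.3]
eef_rot: [3.139, 0.532, -2.892]
wrist_force: [0.0, -0.7, -0.0]
width: 85.3
grasp_force: 0.0
```

```bash
python3 - <<'E'
from h import *
from cell import snapshot
rep()
i,_=snapshot("wrist")
cv2.imwrite("pics/w3.png",cv2.resize(i[:,:,::-1],(800,600),interpolation=cv2.INTER_CUBIC))
E
```

```text
18.42 uln [-71.5   2.6 190.6] rot err [-0.4  0.5 -0.9] w 85.3 g 0.0 F [-0.1 -0.6  0. ] [-0.22 -0.3  -0.54  0.85  0.24 -0.42]
```

View pics/w3.png

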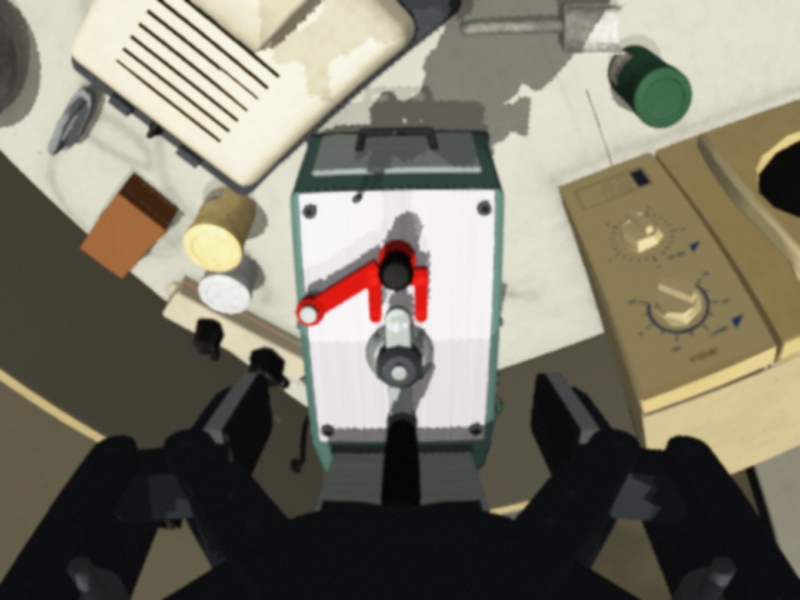

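The latch is home as at the start: knob (396,272), prongs at (375,315) and (421,315), straddling the tail at (398,318). The crank is straight up the slope and the bystanders have not moved.

```bash
python3 -c "from cell import job;print(job.close_job())"
```

```text
the job is handed in; nothing more can be done
None
```

I opened the latch, turned the crank three full turns anticlockwise back to home, swung the latch fully home over the tail, let go with the bystanders untouched, and handed the job in at about 18 s; no verdict came back.

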